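# Load a filter cassette into the sampling carousel and index it under the sampling head

### The job

Turn the sampling carousel until its empty blue bay points at the yellow load mark, then take the blue filter cassette from its sloping stand, hook its tab at a tilt under the bay's steel keeper lip and swing it down until it lies flat in the bay, and let go. Then turn the carousel clockwise (seen from above) until the loaded bay points at the red mark under the sampling head. Keep the robot and the cassette off the sampling head, and leave the grey cassette and the other things on the bench where they are.

Things in the scene. Friction and masses are not known exactly. Their poses are not given: they have to be found in the camera images.
- disc (a joint): Carousel angle in rad, counter-clockwise seen from above. 0: the empty blue bay points at the yellow load mark; -1.571 (a quarter turn clockwise): it points at the red mark under the sampling head. Starts from -1.2 to -0.5. Free from -2.6 to 2.6, no spring or detent; about 1.5 N at a spoke turns it and it stops where it is left.
- hub (a point): Carousel axis at the top face of its white disc (340 mm diameter, 40 mm above the bench; fixed steel base 376 mm in diameter below). Axes turn with the disc: z up, empty bay along -x. A hub of 56 mm diameter rises 30 mm above the disc. The other two of three bays hold fixed white cassettes with grey fins, 52 mm above the disc. Three orange spokes stand between the bays.
- spoke (a point): Point on one of the orange upright radial spokes, the one 60 degrees counter-clockwise (from above) of the empty bay: 135 mm from the axis, 20 mm above the disc, mid-thickness. The spoke is 10 mm thick, 90 to 165 mm from the axis, 40 mm high above the disc, and can be pushed either way. Axes as hub.
- bay (a point): Centre of the empty bay's blue floor, on the disc's top face, 95 mm from the axis. Axes turn with the disc: -x radially outward, z up. Backstop at the inner end: face at x = +42 mm, 14 mm high. Side guides 10 mm high, faces at y = +-35 mm from x = -22 to +38 mm. Keeper at the outer end, see lip.
- blue_fin (a point): Blue cassette: centre of the grip fin on its top. Axes: z normal to the cassette, -x towards its tab. Body 80 (x) x 64 (y) x 18 mm; fin 10 mm thick (x: jaws close along x), 44 mm wide (y), 34 mm high; this point is 17 mm above the body's top, 35 mm above its underside. Starts on an aluminium stand sloping 25 degrees, tab end low and towards the robot, z leaning to the robot. 0.13 to 0.25 kg.
- blue_tab (a point): Middle of the tab's end edge on the blue cassette: 60 mm from the cassette's centre along its -x, 2.5 mm above its underside. The tab is 50 mm wide (y), 5 mm thick, reaches 20 mm out from the body, flush with the underside; on the stand it rests against a low ledge. Axes as blue_fin.
- blue_foot (a point): Centre of the blue cassette's underside (body 80 x 64 mm). Axes as blue_fin. Fully seated it coincides with bay to within the bay's play (2 mm along x, 3 mm along y).
- blue: The blue cassette as a body; same origin as blue_foot.
- grey_fin (a point): Fin centre of the grey cassette with a white fin (same shape as the blue one) on the other stand beside it: leave it there.
- head: Sampling head fixed to the carousel base; origin on the carousel axis at bench height; y points to the red mark, -x to the yellow mark. White column 50 x 40 mm, 200 mm high, 195 to 235 mm out along y; blue arm 34 mm wide, 180 to 210 mm up, y 90 to 240 mm; steel nozzle, diameter 40 mm, at y = 95 mm, lower end 130 mm above the bench. The seated cassette passes 38 mm below it.
- bottle: Glass bottle with a blue cap, diameter 72 mm, 150 mm high, on the bench; origin under its centre. Leave it.
- beaker: Glass beaker, diameter 76 mm, 95 mm high; origin under its centre. Leave it.
- jar: Amber jar, diameter 64 mm, 80 mm high; origin under its centre. Leave it.
- wrench: Steel wrench 170 mm long lying on the bench. Leave it.
- filters: Cardboard box 110 x 70 x 50 mm; origin under its centre. Leave it.
- lip (a point): Middle of the lower inner edge of the keeper lip at the bay's outer end: 53 mm from bay along -x, 13 mm above the floor. The lip is 60 mm wide (y), 5 mm thick (top 18 mm above the floor), and reaches 9 mm inward from an upright wall with its face at bay x = -62 mm. The cassette cannot be lowered flat past it: its tab goes under at a tilt (15 to 28 degrees fits well). Axes as bay.
Not all that is in view belongs to the job. Of the things like the blue, leave any that is turquoise; of the rest the smaller one is meant.

How it is judged:
By the outcome, as a careful person would: the job done as asked, in the order asked, and still so for the second after the job is handed in, with the robot touching nothing.
It also fails if it takes over 67 s, if anything falls off the work surface, if the arm or the gripper's body presses on something with over 40 N, if the wrist force passes 120 N, or if a joint passes its speed limit or range.

### The arm

A 6-joint arm with a two-finger parallel gripper is mounted at the origin on the work surface. World frame = base frame: x ahead of the robot, y to its left, z up, the work surface at z = 0. Lengths are in mm, angles in rad, forces in N, time in s.
With the tool pointing down it reaches from about 275 to 725 mm from the base axis. Payload 5.6 kg.
Tool frame: the origin (TCP) lies midway between the tips of the shut fingers; the grasp point (between the pads) lies behind it (arm.tcp_to_grasp is the z of the grasp point in the tool frame, in mm); z points along the fingers, y is the line along which they close (so a half turn about z gives the same grasp; the last joint's range is limited). The gripper opens to 85 mm and grips with 20 to 120 N. Pads are 22 mm wide; open, the fingers measure 114 mm over their backs; the gripper's body (76 mm by 85 mm) begins 54 mm behind the grasp point. The pads swing forward as they close: fully open they stand 13 mm farther back than shut.
Start: joints at [1.475, 0.255, 0.108, 0, -1.424, -0.285], TCP at [204.388, 510.606, 231.283] pointing down, gripper open.
Joint ranges: [-2.95, 2.95], [-1.21, 1.97], [-1.09, 1.5], [-2.87, 1.71], [-2.94, -0.07], [-3.05, 3.05]. Speed limits (rad/s): [2.57, 2.57, 3.14, 3.14, 3.14, 3.14].

### API

Orientations are given as a unit quaternion [x, y, z, w].
In Python, from rig import arm gives the robot as it stands. The module is installed in compiled form; this text tells all that it offers.
- The arm moves only by the tool send_rows, never from a script. Its arguments are lists of equal length, an entry for each row: "dr": the turn, a rotation vector about the tool's x, y, z in rad, a list of three; "travel": the shift along the tool's x, y, z in cm, a list of three; "hand": the closure, from 0 (fully open) to 1 (shut). In form: {"dr": [[rx, ry, rz], ...], "travel": [[tx, ty, tz], ...], "hand": [hand, ...]}. A call has 1 to 12 rows; each row shifts and turns the commanded pose from where the row before left it, along the tool's axes as they then stand; what a row does not reach is not made up. A row lasts 1/8 s, in which the tool goes at most 62.5 mm and 10.7 degrees, less where a joint would pass 70% of its speed; a pose out of reach is approached as far as the arm can. A call with a gripper value outside its range is refused whole. The fingers move at their own pace and stop on an object; "squeeze" is the grip in N (left out, the last holds). Time passes only in rows, so rows that do not move let the fingers close. It gives the time, the measured TCP pose, the force, the opening and the grip force at its end, in the units of the state.
- arm.get_state(): the state, without advancing time (a new reading comes with each control period).
- arm.grab_frame(name): name is "side" or "top" or "wrist"; returns a dict with "color" (480x640x3 uint8, blue, green, red), "fx", "fy", "cx", "cy" (pixels), "view" (4x4, takes a point from world to camera coordinates). Camera axes: x right, y down, z forward; pixel columns grow to the right and rows downward; lengths in mm; the calibration is good to about 2 mm. A picture is of the moment at which its call begins. There is no depth.
- arm.hand_in(): hands the job in; it is judged then, once.
The state is a dict: "time_s": time; "qpos": joint angles; "joint_velocities": joint speeds; "effort": joint torques, N m; "tcp_pos": TCP position; "eef_rot": TCP orientation; "force": force on the tool from outside, world axes, zero at the start; "torque": the same for the moment, N m; "grip_width": finger opening in mm; "gripper_force": force on a finger pad.
Only numpy, scipy, OpenCV 4.12 (cv2) and the standard library are available. Lean on these libraries where they do the work, as an engineer would, in place of code of your own. Each camera call takes 0.05 s, during which the arm holds its last target. There are 200 camera calls.

## Working session

There is one attempt and no reset: what is moved stays moved. The work goes in short steps, Python scripts to look and compute and a tool call to move; the robot and the scene stay as the last step left them, time stands still between calls to the robot, and variables do not carry over. Pictures are saved under pics/ and viewed, at most 10 in all, crops included, and the job is handed in when it is done.

Besides the shell and the picture viewer there is one more tool, called after ">>>" by a JSON object that holds its "fn" and its "kwargs". send_rows: Moves the arm, as the interface text tells. Its arguments: {"type":"object","properties":{"dr":{"type":"array","items":{"type":"array","items":{"type":"number"}}},"travel":{"type":"array","items":{"type":"array","items":{"type":"number"}}},"hand":{"type":"array","items":{"type":"number"}},"squeeze":{"type":"number"}},"required":["dr","travel","hand"]}

```bash
mkdir -p pics
cat > h.py <<'E'
import numpy as np, cv2
from rig import arm
from scipy.spatial.transform import Rotation as R
def grab(n,save=None):
    f=arm.grab_frame(n)
    if save: cv2.imwrite('pics/'+save,f['color'])
    return f
def ray(f,u,v):
    V=np.array(f['view']);Rm=V[:3,:3];c=-Rm.T@V[:3,3]
    d=Rm.T@np.array([(u-f['cx'])/f['fx'],(v-f['cy'])/f['fy'],1.]);return c,d/np.linalg.norm(d)
def plane(f,u,v,z):
    c,d=ray(f,u,v);return c+d*(z-c[2])/d[2]
def proj(f,p):
    V=np.array(f['view']);q=V[:3,:3]@np.array(p,float)+V[:3,3];return f['fx']*q[0]/q[2]+f['cx'],f['fy']*q[1]/q[2]+f['cy']
def tri(f1,p1,f2,p2):
    c1,d1=ray(f1,*p1);c2,d2=ray(f2,*p2)
    t=np.linalg.lstsq(np.c_[d1,-d2],c2-c1,rcond=None)[0]
    a,b=c1+t[0]*d1,c2+t[1]*d2;return (a+b)/2,np.linalg.norm(a-b)
E
python3 - <<'E'
from h import *
for n in('top','side'):
    f=grab(n,n+'0.png');V=np.array(f['view']);print(n,f['fx'],f['cx'],f['cy'],(-V[:3,:3].T@V[:3,3]).round(),V[2,:3].round(2))
s=arm.get_state();print(s['tcp_pos'],s['eef_rot'],s['grip_width'],arm.tcp_to_grasp)
E
```

```text
top 537.4413252210443 318.8226473453326 233.8411676990933 [ 154.  -61. 1528.] [ 0.23  0.   -0.97]
side 479.48427831243083 317.63862184975346 238.55639979998435 [ 187. -779. 1007.] [ 0.23  0.58 -0.78]
[204.21087597 510.20274688 230.51558905] [ 9.81921892e-01 -1.89284695e-01 -1.19011109e-04  8.29661929e-04] 85.54355235187555 -18.700000000000003
```

View pics/top0.png

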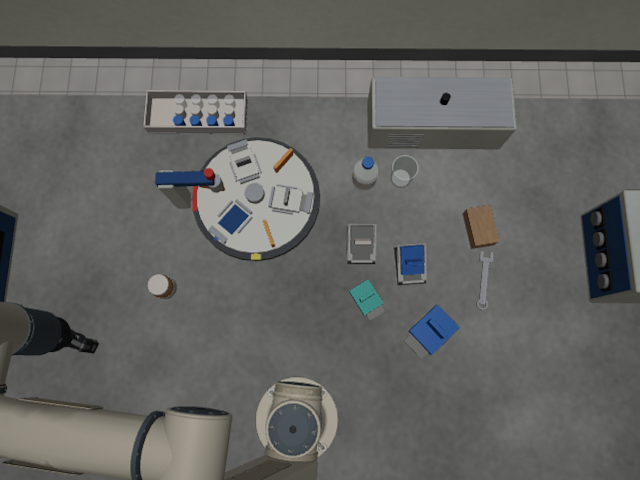

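View pics/side0.png

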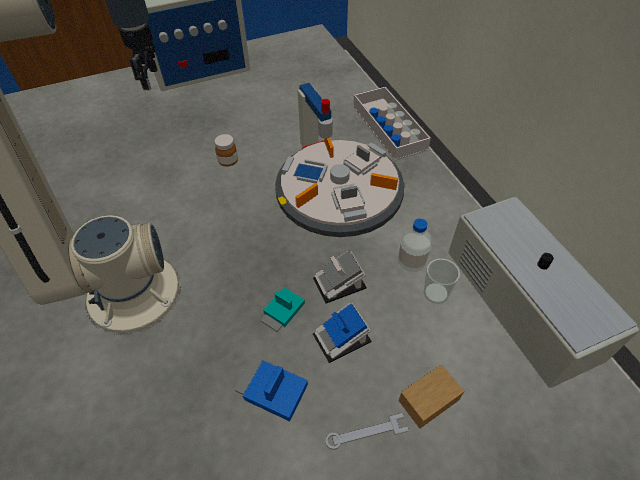

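The top view shows the hub at about (254,193), the yellow mark at (256,256), and the blue bay at (235,218) with its lip at (218,235). An orange spoke is at (268,233) and the head is at (185,180).

There are three candidates:
- Blue cassette on a stand at (412,262) top / (345,328) side.
- Turquoise one at (367,298), which must be left.
- Larger blue one flat on the bench at (433,330).

The stand one is the smaller blue and it sits on the sloping stand, so it is the one meant. I'll confirm it in a crop.

Run:
```python
from h import *
t=grab('top');s=grab('side')
for n,f in(('top',t),('side',s)):
    hsv=cv2.cvtColor(f['color'],cv2.COLOR_BGR2HSV)
    for c,lo,hi in(('blue',(105,150,60),(125,255,255)),('yellow',(22,150,120),(32,255,255)),('orange',(8,170,120),(18,255,255)),('red',(0,190,120),(5,255,255))):
        m=cv2.inRange(hsv,lo,hi)
        for k in cv2.findContours(m,0,2)[0]:
            if cv2.contourArea(k)>15:
                (x,y),wh,a=cv2.minAreaRect(k);z={'yellow':40,'orange':80,'blue':40,'red':40}[c]
                p=plane(f,x,y,z)
                if abs(p[1])<700 and p[0]<900:print(n,c,(round(x),round(y)),np.round(wh),round(a),'z',z,p.round())
# carousel base dark rim / hub
a=cv2.resize(s['color'][290:370,290:390],None,fx=4,fy=4,interpolation=2)
b=cv2.resize(t['color'][225:305,360:460],None,fx=4,fy=4,interpolation=2)
c=cv2.resize(t['color'][130:265,185:325],(332,320),interpolation=2)
d=cv2.resize(s['color'][130:235,270:410],(427,320),interpolation=2)
o=np.zeros((600,800,3),np.uint8)
o[:300,:400]=b[:300];o[:300,400:]=a[:300];o[300:,:332]=c[:300];o[300:,340:767]=d[:300]
cv2.imwrite('pics/crop.png',o)
```

```text
top blue (434, 329) [33. 39.] 45 z 40 [ 240. -371.   40.]
top blue (412, 260) [22. 29.] 0 z 40 [ 432. -318.   40.]
top blue (233, 219) [17. 25.] 43 z 40 [545. 191.  40.]
top blue (184, 177) [11. 56.] 88 z 40 [669. 341.  40.]
top blue (368, 162) [11. 10.] 90 z 40 [ 720. -197.   40.]
top blue (228, 120) [9. 8.] 90 z 40 [850. 221.  40.]
top blue (211, 120) [8. 8.] 63 z 40 [851. 271.  40.]
top blue (195, 120) [8. 8.] 63 z 40 [850. 321.  40.]
top blue (178, 120) [8. 8.] 45 z 40 [850. 370.  40.]
side blue (275, 389) [53. 45.] 27 z 40 [ 241. -389.   40.]
side blue (344, 325) [32. 36.] 57 z 40 [ 434. -309.   40.]
side blue (420, 226) [13. 13.] 90 z 40 [ 741. -120.   40.]
side blue (308, 171) [26. 12.] 10 z 40 [549. 190.  40.]
side blue (386, 126) [46.  9.] 51 z 40 [856. 286.  40.]
side blue (314, 97) [36. 10.] 53 z 40 [704. 522.  40.]
side yellow (282, 200) [8. 6.] 63 z 40 [439. 114.  40.]
side orange (306, 190) [ 3. 24.] 57 z 80 [501.  83.  80.]
side orange (384, 176) [27.  3.] 13 z 80 [720.  47.  80.]
side orange (330, 143) [10.  3.] 72 z 80 [639. 239.  80.]
side red (326, 101) [4. 7.] 90 z 40 [732. 485.  40.]
```

View pics/crop.png

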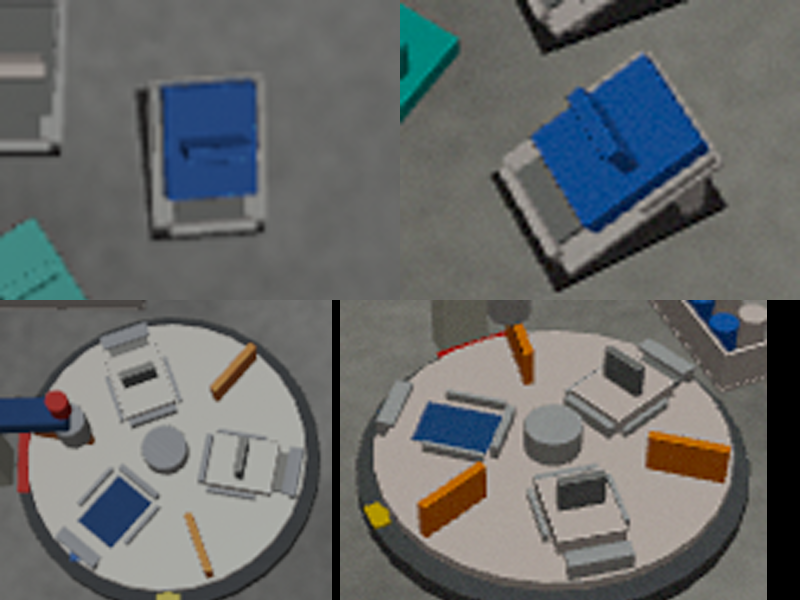

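The crop confirms it: the stand cassette is plain blue with its fin across y, and the stand is almost square to the robot. The bay's lip is outward, lower-left of the floor. Next I'll work out the geometry.

```bash
cat >> h.py <<'E'
def pl(target_p,target_R,n,dec=2):
    """rows from the present pose to a target along a straight line"""
    s=arm.get_state();p=np.array(s['tcp_pos']);q=R.from_quat(s['eef_rot'])
    steps(p,q,[(p+(np.array(target_p)-p)*k/n, q*R.from_rotvec((q.inv()*target_R).as_rotvec()*k/n)) for k in range(1,n+1)])
def steps(p,q,seq):
    DR=[];T=[]
    for P,Q in seq:
        t=np.round(q.inv().apply(np.array(P)-p)/10,2);r=np.round((q.inv()*Q).as_rotvec(),3)
        DR.append(r.tolist());T.append(t.tolist());p=p+q.apply(t*10);q=q*R.from_rotvec(r)
    print('dr',DR,'\ntravel',T,'\nend',p.round(1),q.as_quat().round(3))
def down(yaw): # tool z down, tool y axis at world angle yaw
    y=np.array([np.cos(yaw),np.sin(yaw),0]);z=np.array([0,0,-1.]);return R.from_matrix(np.c_[np.cross(y,z),y,z])
E
python3 - <<'E'
from h import *
t=grab('top');s=grab('side')
for f,u in((t,(254.6,192)),(s,(339.8,168.4))):print('hub',plane(f,*u,70).round(1))
print('hubtri',tri(t,(254.6,192),s,(339.8,168.4)))
for f,b in((t,(185,325,130,265)),(s,(270,410,130,235))):
    h=cv2.cvtColor(f['color'],cv2.COLOR_BGR2HSV);m=((h[...,2]>150)&(h[...,1]<50)).astype(np.uint8)
    k=np.zeros_like(m);k[b[2]:b[3],b[0]:b[1]]=1;m*=k
    c=max(cv2.findContours(m,0,1)[0],key=cv2.contourArea)[:,0]
    P=np.array([plane(f,*x,40)[:2] for x in c.astype(float)],np.float32)
    C,r=cv2.minEnclosingCircle(P);
    for _ in range(10):
        d=np.hypot(*(P-C).T);k=abs(d-170)<5;e=P[k];A=np.c_[2*e,np.ones(len(e))];x=np.linalg.lstsq(A,(e**2).sum(1),rcond=None)[0];C=x[:2]
    print('disc',C,np.sqrt(x[2]+C@C),k.sum())
print('yellow top',plane(t,256,256.5,40).round())
n=lambda u,v:(360+u/4,225+v/4)
w=lambda u,v:(290+(u-400)/4,290+v/4)
for nm,a,b in(('BL',(160,82),(643,55)),('BR',(256,77),(712,148)),('FR',(258,195),(590,222)),('FL',(165,200),(537,130)),('finL',(182,148),(576,92)),('finR',(247,140),(624,165))):
    print(nm,tri(t,n(*a),s,w(*b)))
E
```

```text
hub [617.1 128.6  70. ]
hub [624.9 135.1  70. ]
hubtri (array([617.88773783, 127.12990885,  77.84703224]), np.float64(6.275805895407505))
disc [618.7702507  131.59635998] 166.86253226324732 235
disc [621.12659247 129.12006767] 167.26513478513687 210
yellow top [437. 121.  40.]
BL (array([ 464.90146334, -280.2784072 ,   69.1591171 ]), np.float64(2.4168370441093168))
BR (array([ 472.11543767, -347.65039206,   67.71340092]), np.float64(2.895102401462264))
FR (array([ 395.56275209, -351.04963784,   43.87635883]), np.float64(7.616858340809092))
FL (array([ 391.77464044, -286.49115877,   41.5303126 ]), np.float64(7.631581651272965))
finL (array([ 417.22724389, -292.70429887,   79.66233674]), np.float64(1.3744051728383657))
finR (array([ 425.12700376, -339.16653051,   69.86069073]), np.float64(1.218679725644446))
```

Run:
```python
from h import *
a=np.radians(185)
pl([619.5+140*np.cos(a),130.5+140*np.sin(a),150],down(a),12)
```

```text
dr [[0.0, -0.0, 0.092], [0.0, -0.0, 0.092], [0.0, -0.0, 0.092], [0.0, -0.0, 0.092], [0.0, -0.0, 0.091], [0.0, -0.0, 0.092], [0.0, -0.0, 0.092], [0.0, -0.0, 0.092], [0.0, -0.0, 0.092], [0.0, -0.0, 0.092], [0.0, -0.0, 0.092], [0.0, -0.001, 0.092]] 
travel [[3.35, 2.18, 0.68], [3.53, 1.86, 0.67], [3.69, 1.53, 0.68], [3.82, 1.19, 0.68], [3.9, 0.83, 0.67], [3.97, 0.47, 0.68], [3.99, 0.1, 0.68], [3.99, -0.26, 0.67], [3.95, -0.63, 0.68], [3.87, -0.99, 0.67], [3.76, -1.33, 0.68], [3.63, -1.68, 0.68]] 
end [480.  118.2 150. ] [ 0.737 -0.676 -0.    -0.   ]
```

>>> {"fn": "send_rows", "kwargs": {"dr": [[0,0,0.092],[0,0,0.092],[0,0,0.092],[0,0,0.092],[0,0,0.092],[0,0,0.092],[0,0,0.092],[0,0,0.092],[0,0,0.092],[0,0,0.092],[0,0,0.092],[0,0,0.092]], "travel": [[3.35,2.18,0.68],[3.53,1.86,0.67],[3.69,1.53,0.68],[3.82,1.19,0.68],[3.9,0.83,0.67],[3.97,0.47,0.68],[4,0.1,0.68],[4,-0.26,0.67],[3.95,-0.63,0.68],[3.87,-1,0.67],[3.76,-1.33,0.68],[3.63,-1.68,0.68]], "hand": [1,1,1,1,1,1,1,1,1,1,1,1]}}

```text
time_s: 1.8
tcp_pos: [480.7, 117.0, 149.9]
eef_rot: [0.736, -0.677, 0.0, -0.0]
force: [0.6, 0.9, 0.1]
grip_width: 0.2
gripper_force: 0.0
```

>>> {"fn": "send_rows", "kwargs": {"dr": [[0,0,0],[0,0,0],[0,0,0],[0,0,0]], "travel": [[0,0,3.5],[0,0,3],[0,0,3],[0,0,0]], "hand": [1,1,1,1]}}

```text
time_s: 2.3
tcp_pos: [478.4, 117.2, 53.3]
eef_rot: [0.737, -0.676, -0.001, 0.002]
force: [-0.1, -0.2, 0.3]
grip_width: 0.1
gripper_force: 0.0
```

```bash
cat >> h.py <<'E'
def arc(a0,a1,n,z=54,r=140,hub=(619.5,130.5)):
    s=arm.get_state();p=np.array(s['tcp_pos']);q=R.from_quat(s['eef_rot']);A=np.radians(np.linspace(a0,a1,n+1))[1:]
    steps(p,q,[((hub[0]+r*np.cos(a),hub[1]+r*np.sin(a),z),down(a)) for a in A])
E
python3 -c "
from h import *
arc(185,231,12)"
```

```text
dr [[0.005, -0.002, -0.069], [-0.0, 0.0, -0.066], [-0.0, 0.0, -0.067], [-0.0, 0.0, -0.067], [-0.0, 0.0, -0.067], [-0.0, 0.0, -0.067], [-0.0, 0.0, -0.067], [-0.0, 0.0, -0.067], [-0.0, 0.0, -0.067], [-0.0, 0.0, -0.067], [-0.0, 0.0, -0.067], [-0.0, -0.0, -0.067]] 
travel [[0.84, -0.2, -0.07], [0.94, -0.03, -0.0], [0.93, -0.03, -0.0], [0.94, -0.04, -0.0], [0.94, -0.03, -0.0], [0.93, -0.03, -0.0], [0.94, -0.03, -0.0], [0.93, -0.03, -0.0], [0.94, -0.03, -0.0], [0.94, -0.03, -0.0], [0.93, -0.04, -0.0], [0.94, -0.03, -0.0]] 
end [531.4  21.7  54. ] [ 0.943 -0.334  0.    -0.   ]
```

>>> {"fn": "send_rows", "kwargs": {"dr": [[0,0,-0.068],[0,0,-0.067],[0,0,-0.067],[0,0,-0.067],[0,0,-0.067],[0,0,-0.067],[0,0,-0.067],[0,0,-0.067],[0,0,-0.067],[0,0,-0.067],[0,0,-0.067],[0,0,-0.067]], "travel": [[0.84,-0.2,0],[0.94,-0.03,0],[0.94,-0.03,0],[0.94,-0.03,0],[0.94,-0.03,0],[0.94,-0.03,0],[0.94,-0.03,0],[0.94,-0.03,0],[0.94,-0.03,0],[0.94,-0.03,0],[0.94,-0.03,0],[0.94,-0.03,0]], "hand": [1,1,1,1,1,1,1,1,1,1,1,1]}}

```text
time_s: 3.8
tcp_pos: [534.1, 22.7, 56.8]
eef_rot: [0.943, -0.332, 0.001, -0.001]
force: [-1.1, 2.0, -0.9]
grip_width: -0.0
gripper_force: 0.9
```

```bash
cat >> h.py <<'E'
def disc(save=None):
    for n in('top','side'):
        f=grab(n);hsv=cv2.cvtColor(f['color'],cv2.COLOR_BGR2HSV)
        if save: cv2.imwrite('pics/%s_%s.png'%(save,n),f['color'])
        for c,lo,hi,z in(('blue',(105,120,40),(125,255,255),40),('yellow',(20,120,100),(34,255,255),40),('orange',(6,130,100),(19,255,255),80),('red',(0,150,90),(5,255,255),40)):
            for k in cv2.findContours(cv2.inRange(hsv,lo,hi),0,2)[0]:
                if cv2.contourArea(k)>8:
                    m=cv2.moments(k);x,y=m['m10']/m['m00'],m['m01']/m['m00'];p=plane(f,x,y,z);d=p[:2]-[619.5,130.5]
                    if np.hypot(*d)<215:print(n,c,(round(x),round(y)),p.round(),'r',np.hypot(*d).round(),'ang',(np.degrees(np.arctan2(d[1],d[0]))%360).round(1))
E
python3 -c "
from h import *
disc('a')"
```

```text
top blue (254, 226) [525. 131.  40.] r 94.0 ang 179.7
top yellow (256, 256) [438. 120.  40.] r 182.0 ang 183.3
top orange (257, 148) [746. 126.  80.] r 126.0 ang 358.1
top red (209, 172) [685. 269.  40.] r 154.0 ang 64.6
side blue (307, 187) [522. 131.  40.] r 97.0 ang 179.6
side yellow (282, 200) [439. 112.  40.] r 182.0 ang 185.7
side orange (334, 204) [550.   5.  80.] r 143.0 ang 241.1
side orange (380, 160) [738. 110.  80.] r 120.0 ang 350.3
side orange (301, 153) [545. 228.  80.] r 123.0 ang 127.3
```

```bash
python3 -c "
from h import *
f=cv2.imread('pics/a_top.png');g=grab('top')
hsv=cv2.cvtColor(f,cv2.COLOR_BGR2HSV)
m=cv2.inRange(hsv,(105,120,40),(125,255,255));m[:160]=0;m[195:]=0;m[:,:145]=0;m[:,205:]=0
y,x=np.nonzero(m);P=np.array([plane(g,a,b,210)[:2] for a,b in zip(x,y)],np.float32)
(c,wh,a)=cv2.minAreaRect(P);print(c,wh,a)
b=cv2.boxPoints((c,wh,a));print(b)
vx,vy,x0,y0=cv2.fitLine(P,2,0,.01,.01).ravel();print('angle',np.degrees(np.arctan2(vy,vx))%180)
m=cv2.inRange(hsv,(0,150,90),(5,255,255))|cv2.inRange(hsv,(174,150,90),(180,255,255))
m[:,:185]=0;m[:160]=0;m[225:]=0;m[:,203:]=0
y,x=np.nonzero(m)
for z in (40,34):
  P=np.array([plane(g,a,b,z)[:2] for a,b in zip(x,y)])-[619.5,130.5];an=np.degrees(np.arctan2(P[:,1],P[:,0]));print(z,len(x),an.min(),an.max(),np.hypot(*P.T).mean())
o=np.zeros((600,800,3),np.uint8)
o[:540,:]=cv2.resize(f[130:265,165:365],(800,540),interpolation=2);cv2.imwrite('pics/b.png',o)
"
```

```text
(607.493896484375, 304.61212158203125) (36.554962158203125, 124.43762969970703) 2.883854389190674
[[586.10925 365.83258]
 [592.3699  241.55254]
 [628.87854 243.39166]
 [622.6179  367.6717 ]]
angle 91.50514Traceback (most recent call last):
  File "<string>", line 14, in <module>
    P=np.array([plane(g,a,b,z)[:2] for a,b in zip(x,y)])-[619.5,130.5];an=np.degrees(np.arctan2(P[:,1],P[:,0]));print(z,len(x),an.min(),an.max(),np.hypot(*P.T).mean())
      ~~~~~~~~~~~~~~~~~~~~~~~~~~~~~~~~~~~~~~~~~~~~~~~~~~^~~~~~~~~~~~~~
ValueError: operands could not be broadcast together with shapes (0,) (2,)
```

>>> {"fn": "send_rows", "kwargs": {"dr": [[0,0,-0.022],[0,0,-0.022],[0,0,-0.022],[0,0,0],[0,0,0],[0,0,0],[0,0,0],[0,0,0]], "travel": [[0.31,0,0],[0.31,0,0],[0.31,0,0],[0,0,0],[-1,0,0],[-1,0,0],[0,0,-4],[0,0,-5]], "hand": [1,1,1,1,1,1,1,1]}}

```text
time_s: 4.95
tcp_pos: [522.6, 28.3, 145.3]
eef_rot: [0.953, -0.302, -0.001, 0.001]
force: [1.8, -0.0, 0.4]
grip_width: -0.0
gripper_force: 0.0
```

```bash
python3 -c "
from h import *
disc('c')
f=cv2.imread('pics/c_top.png')
o=np.zeros((540,800,3),np.uint8)
o[:540,:]=cv2.resize(f[130:265,165:365],(800,540),interpolation=2);cv2.imwrite('pics/b.png',o)
"
```

```text
top blue (256, 226) [524. 126.  40.] r 96.0 ang 182.7
top yellow (255, 257) [437. 123.  40.] r 183.0 ang 182.3
top orange (253, 142) [765. 136.  80.] r 145.0 ang 2.2
side blue (309, 188) [526. 126.  40.] r 94.0 ang 182.9
side yellow (282, 200) [439. 112.  40.] r 182.0 ang 185.7
side orange (337, 204) [555.   3.  80.] r 143.0 ang 243.4
side orange (379, 159) [739. 116.  80.] r 120.0 ang 353.2
side orange (303, 156) [545. 217.  80.] r 114.0 ang 130.8
```

View pics/b.png

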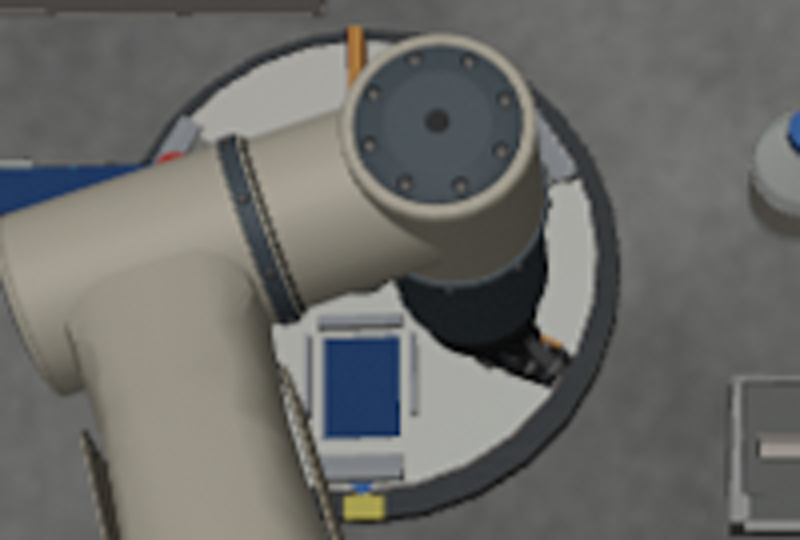

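```bash
cat >> h.py <<'E'
def cas(yaw,tilt): # cassette axes
    return R.from_euler('ZY',[yaw,-tilt],degrees=True)
def tool(yaw,tilt): # tool holding it: y=-cx, z=-cz
    m=cas(yaw,tilt).as_matrix();y=-m[:,0];z=-m[:,2];return R.from_matrix(np.c_[np.cross(y,z),y,z])
E
python3 -c "
from h import *
pl([378,-316,172],tool(5,25),12);print(arm.get_state()['qpos'])"
```

```text
dr [[0.033, 0.015, 0.071], [0.033, 0.016, 0.072], [0.033, 0.015, 0.071], [0.034, 0.016, 0.072], [0.033, 0.015, 0.071], [0.033, 0.016, 0.072], [0.033, 0.015, 0.071], [0.033, 0.016, 0.072], [0.033, 0.015, 0.071], [0.033, 0.016, 0.072], [0.033, 0.015, 0.071], [0.034, 0.016, 0.071]] 
travel [[0.64, 3.06, -0.19], [0.85, 3.01, -0.28], [1.08, 2.92, -0.37], [1.28, 2.83, -0.44], [1.49, 2.71, -0.51], [1.69, 2.58, -0.58], [1.88, 2.43, -0.63], [2.05, 2.27, -0.68], [2.23, 2.09, -0.71], [2.37, 1.9, -0.75], [2.52, 1.71, -0.77], [2.64, 1.49, -0.78]] 
end [ 378. -316.  172.] [ 0.72  -0.659  0.147 -0.16 ]
[ 0.35320073  0.24282485 -0.11620299  0.00252365 -1.20087225  0.60428474]
```

>>> {"fn": "send_rows", "kwargs": {"dr": [[0.033,0.015,0.071],[0.033,0.016,0.072],[0.033,0.015,0.071],[0.034,0.016,0.072],[0.033,0.015,0.071],[0.033,0.016,0.072],[0.033,0.015,0.071],[0.033,0.016,0.072],[0.033,0.015,0.071],[0.033,0.016,0.072],[0.033,0.015,0.071],[0.034,0.016,0.071]], "travel": [[0.64,3.06,-0.19],[0.85,3.01,-0.28],[1.08,2.92,-0.37],[1.28,2.83,-0.44],[1.49,2.71,-0.51],[1.69,2.58,-0.58],[1.88,2.43,-0.63],[2.05,2.27,-0.68],[2.23,2.09,-0.71],[2.37,1.9,-0.75],[2.52,1.71,-0.77],[2.64,1.49,-0.78]], "hand": [0.8,0.5,0.3,0,0,0,0,0,0,0,0,0]}}

```text
time_s: 6.55
tcp_pos: [374.2, -316.8, 168.2]
eef_rot: [0.72, -0.661, 0.144, -0.156]
force: [1.4, 0.2, -0.7]
grip_width: 85.4
gripper_force: 0.0
```

```bash
python3 -c "
from h import *
f=grab('wrist','w1.png');V=np.array(f['view']);print(f['fx'],(-V[:3,:3].T@V[:3,3]).round(),V[:3,:3].round(2))
s=arm.get_state();print(s['tcp_pos'],s['qpos'],s['grip_width'])
print([np.round(proj(f,p)) for p in ((468.5,-314,68.4),(393.7,-318.8,42.7),(421,-316,75))])
"
```

```text
339.0093418970891 [ 323. -392.  299.] [[-0.91 -0.08 -0.41]
 [-0.2   0.95  0.25]
 [ 0.37  0.31 -0.87]]
[ 372.86659913 -319.12508708  168.20922671] [-0.60153869  0.01030411 -0.30400183 -0.32718376 -0.94196891  0.83359424] 85.37480895880559
[array([263., 223.]), array([359., 227.]), array([312., 233.])]
```

View pics/w1.png

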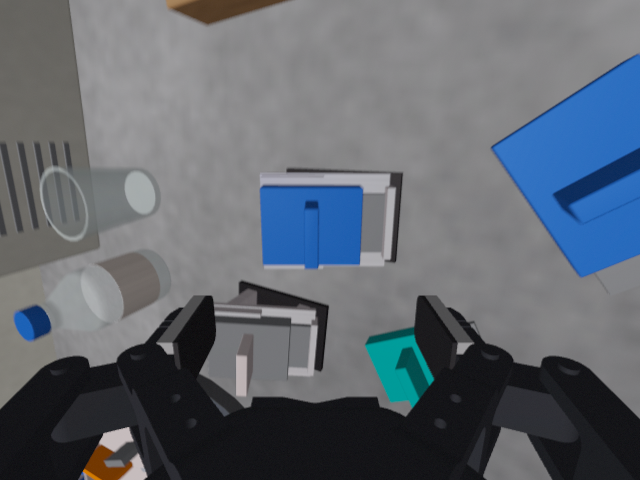

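The wrist view shows the blue body's top corners at about (261,187), (361,186), (362,265) and (262,267). The fin is at column 312, rows 203-267. I'll fit the edges and solve for the pose.

Run:
```python
from h import *
f=grab('wrist');h=cv2.cvtColor(f['color'],cv2.COLOR_BGR2HSV)
m=cv2.inRange(h,(105,120,50),(125,255,255))[160:290,240:385]>0;ox,oy=240,160
L=[];
def fit(pts):
    a=cv2.fitLine(np.array(pts,np.float32),cv2.DIST_HUBER,0,.01,.01).ravel();return np.cross([a[2],a[3],1],[a[2]+a[0],a[3]+a[1],1])
rows=range(195-oy,256-oy)
l=fit([(np.nonzero(m[r])[0][0]+ox,r+oy) for r in rows]);r_=fit([(np.nonzero(m[r])[0][-1]+1+ox,r+oy) for r in rows])
cols=[c-ox for c in list(range(270,298))+list(range(326,354))]
t=fit([(c+ox,np.nonzero(m[:,c])[0][0]+oy) for c in cols]);b=fit([(c+ox,np.nonzero(m[:,c])[0][-1]+1+oy) for c in cols])
X=lambda p,q:(lambda c:c[:2]/c[2])(np.cross(p,q))
C=np.array([X(l,t),X(r_,t),X(r_,b),X(l,b)])-.5;print(C.round(1))
O=np.array([[40,-32,0],[-40,-32,0],[-40,32,0],[40,32,0]],float)  # left=+x(uphill), top of image = -y side
K=np.array([[f['fx'],0,f['cx']],[0,f['fy'],f['cy']],[0,0,1]])
V=np.array(f['view'])
n,rv,tv,e=cv2.solvePnPGeneric(O,C,K,None,flags=cv2.SOLVEPNP_ITERATIVE)
for r,tt in zip(rv,tv):
    M=V[:3,:3].T@cv2.Rodrigues(r)[0];p=V[:3,:3].T@(tt.ravel()-V[:3,3]);print('top centre',p.round(1),'axes\n',M.round(3),'err',e.ravel())
    print('fin',(p+17*M[:,2]).round(1))
c,d=ray(f,*(C.mean(0)));tt=grab('top')
print('proj top',proj(tt,p))
# ray and known height: tab end rests at ledge
for z in(50,55,60,65): print(z,plane(f,*C.mean(0),z).round(1))
```

```text
[[257.  189.5]
 [359.9 189.5]
 [357.7 268.5]
 [261.1 268.5]]
top centre [ 428.1 -316.5   62.1] axes
 [[ 0.917 -0.111 -0.384]
 [ 0.082  0.993 -0.091]
 [ 0.391  0.052  0.919]] err [0.30061524]
fin [ 421.6 -318.    77.7]
proj top (np.float64(412.97404886793504), np.float64(259.58533300784563))
50 [ 433.5 -313.4   50. ]
55 [ 431.2 -315.1   55. ]
60 [ 429.  -316.7   60. ]
65 [ 426.7 -318.3   65. ]
```

```bash
python3 -c "
from h import *
pl([425.8,-316.7,65.4],tool(5,24.5),8)"
```

```text
dr [[0.0, -0.0, -0.0], [0.0, -0.001, -0.001], [0.001, 0.0, -0.0], [-0.0, -0.0, -0.001], [0.0, -0.001, 0.0], [0.0, 0.0, -0.0], [0.001, -0.0, -0.001], [-0.0, -0.0, -0.0]] 
travel [[0.05, -0.06, 1.44], [0.05, -0.06, 1.43], [0.05, -0.06, 1.44], [0.05, -0.06, 1.43], [0.04, -0.05, 1.44], [0.06, -0.06, 1.43], [0.05, -0.06, 1.44], [0.05, -0.06, 1.44]] 
end [ 425.9 -316.7   65.4] [ 0.72  -0.66   0.144 -0.156]
```

>>> {"fn": "send_rows", "kwargs": {"dr": [[0,0,0],[0,0,0],[0,0,0],[0,0,0],[0,0,0],[0,0,0],[0,0,0],[0,0,0]], "travel": [[0.07,-0.08,1.92],[0.07,-0.08,1.92],[0.07,-0.08,1.92],[0.07,-0.08,1.92],[0.06,-0.08,1.92],[0.06,-0.07,1.9],[0,0,0],[0,0,0]], "hand": [0,0,0,0,0,0,0,0]}}

```text
time_s: 7.7
tcp_pos: [427.0, -315.7, 66.0]
eef_rot: [0.721, -0.66, 0.143, -0.155]
force: [0.9, 0.2, -0.0]
grip_width: 85.5
gripper_force: 0.0
```

```bash
python3 -c "
from h import *
f=grab('wrist','w2.png');s=arm.get_state();print(s['tcp_pos'],s['eef_rot'],s['force'])
print('tcp px',proj(f,s['tcp_pos']),'exp', proj(f,(428.5,-316.5,60)), proj(f,(421.3,-317.1,76.4)))
"
```

```text
[ 427.01740912 -316.01378055   66.2690827 ] [ 0.72064091 -0.66022727  0.14371399 -0.15531557] [-0.25049647 -0.18772635  0.06890246]
tcp px (np.float64(317.84136581776755), np.float64(299.0564941266597)) exp (np.float64(320.41294835412464), np.float64(291.9782584294214)) (np.float64(320.6178824699517), np.float64(310.01220351611465))
```

View pics/w2.png

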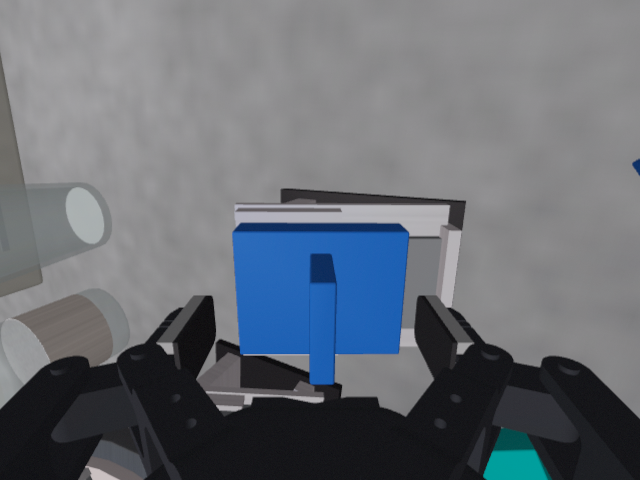

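The body top spans (236,230) to (400,353) and its centre falls at the expected pixel. The fin is centred at column 322 and the jaws at about 317, so I'll shift 1.5 mm along tool +y and close.

>>> {"fn": "send_rows", "kwargs": {"dr": [[0,0,0],[0,0,0],[0,0,0],[0,0,0],[0,0,0],[0,0,0],[0,0,0],[0,0,0]], "travel": [[0,0.15,0],[0,0,0],[0,0,0],[0,0,0],[0,0,0],[0,0,0],[0,0,0],[0,0,0]], "hand": [0.4,0.7,1,1,1,1,1,1], "squeeze": 60}}

```text
time_s: 8.75
tcp_pos: [425.2, -316.5, 64.9]
eef_rot: [0.72, -0.661, 0.143, -0.155]
force: [-4.7, -0.0, 4.9]
grip_width: 9.1
gripper_force: 60.0
```

>>> {"fn": "send_rows", "kwargs": {"dr": [[0,0,0],[0,0,0],[0,0,0],[0,0,0],[0,0,0],[0,0,0]], "travel": [[0,0,-0.7],[0,0,-2],[0,0,-3],[0,0,-3],[0,0,-3],[0,0,0]], "hand": [1,1,1,1,1,1]}}

```text
time_s: 9.5
tcp_pos: [377.6, -321.0, 173.4]
eef_rot: [0.72, -0.66, 0.145, -0.155]
force: [0.4, -0.2, -2.7]
grip_width: 9.1
gripper_force: 59.0
```

Run:
```python
from h import *
f=grab('wrist','w3.png');s=arm.get_state();p=np.array(s['tcp_pos']);q=R.from_quat(s['eef_rot']);print(p,s['grip_width'],s['force'])
print('tool x,y,z world',q.as_matrix().round(3))
o=np.zeros((400,640,3),np.uint8);o[:]=f['color'][80:480];cv2.imwrite('pics/w3c.png',o)
V=np.array(f['view']);M=np.eye(4);M[:3,:3]=q.as_matrix();M[:3,3]=p
print('tool->cam',(V@M).round(3).tolist())
```

```text
[ 377.2910392  -320.20659114  171.5436469 ] 9.237055786543182 [ 0.2609491   0.04803913 -2.94002123]
tool x,y,z world [[ 0.086 -0.907  0.412]
 [-0.996 -0.078  0.034]
 [ 0.001 -0.414 -0.91 ]]
tool->cam [[0.001, 1.0, 0.002, 2.545], [-0.961, 0.002, -0.278, 28.31], [-0.278, -0.002, 0.961, 158.504], [0.0, 0.0, 0.0, 1.0]]
```

View pics/w3c.png

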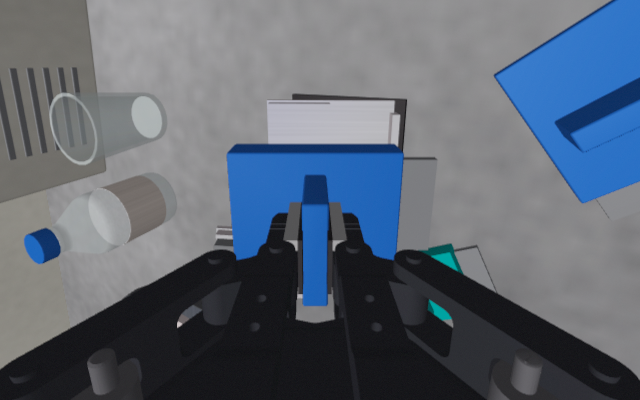

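The blue cassette is held square, with its tab visible at right, around column 420. Next I'll carry it to a hover over the bay at 22° tilt.

```bash
cat >> h.py <<'E'
BAY=np.array([525,126.5,40]);BY=2.8;TZ=23.5
def tgt(xt,zt,th,dy=0,TX=0):
    B=R.from_euler('Z',BY,degrees=True);c=cas(BY,th)
    tab=BAY+B.apply([xt,dy,zt]);foot=tab+c.apply([60,0,0]);return foot+c.apply([0,0,TZ]),tool(BY,th)
E
python3 -c "
from h import *
p,q=tgt(-40,55,22);print(p);pl(p,q,12)"
```

```text
[531.8196249  126.8335353  139.26521619]
dr [[-0.004, 0.001, 0.003], [-0.003, 0.001, 0.003], [-0.004, 0.001, 0.003], [-0.003, 0.001, 0.002], [-0.004, 0.002, 0.003], [-0.003, 0.001, 0.003], [-0.004, 0.001, 0.003], [-0.004, 0.001, 0.003], [-0.003, 0.001, 0.003], [-0.004, 0.001, 0.003], [-0.003, 0.001, 0.002], [-0.004, 0.001, 0.003]] 
travel [[-3.6, -1.35, 0.9], [-3.61, -1.34, 0.9], [-3.61, -1.33, 0.89], [-3.62, -1.33, 0.87], [-3.62, -1.32, 0.87], [-3.62, -1.31, 0.86], [-3.63, -1.31, 0.85], [-3.64, -1.3, 0.84], [-3.64, -1.29, 0.84], [-3.64, -1.28, 0.82], [-3.65, -1.28, 0.82], [-3.66, -1.27, 0.81]] 
end [531.9 126.9 139.3] [ 0.711 -0.677  0.131 -0.138]
```

>>> {"fn": "send_rows", "kwargs": {"dr": [[-0.004,0.001,0.003],[-0.003,0.001,0.003],[-0.004,0.001,0.003],[-0.003,0.001,0.002],[-0.004,0.002,0.003],[-0.003,0.001,0.003],[-0.004,0.001,0.003],[-0.004,0.001,0.003],[-0.003,0.001,0.003],[-0.004,0.001,0.003],[-0.003,0.001,0.002],[-0.004,0.001,0.003]], "travel": [[-3.6,-1.35,0.9],[-3.6,-1.34,0.9],[-3.6,-1.33,0.89],[-3.6,-1.33,0.87],[-3.6,-1.32,0.87],[-3.6,-1.31,0.86],[-3.6,-1.31,0.85],[-3.6,-1.3,0.84],[-3.6,-1.29,0.84],[-3.6,-1.28,0.82],[-3.6,-1.28,0.82],[-3.6,-1.27,0.81]], "hand": [1,1,1,1,1,1,1,1,1,1,1,1]}}

```text
time_s: 11.05
tcp_pos: [530.8, 124.8, 136.5]
eef_rot: [0.712, -0.677, 0.13, -0.136]
force: [0.9, -0.8, -3.3]
grip_width: 9.0
gripper_force: 59.0
```

Run:
```python
from h import *
t=grab('top','d_top.png');s=grab('side','d_side.png');w=grab('wrist','d_w.png');st=arm.get_state();print(st['tcp_pos'],st['grip_width'])
a=cv2.resize(t['color'][180:270,190:320],(400,277),interpolation=2);b=cv2.resize(s['color'][130:240,260:390],(400,338),interpolation=2)
o=np.zeros((600,800,3),np.uint8);o[:277,:400]=a;o[:338,400:]=b;o[340:,:347]=cv2.resize(w['color'],(347,260));
c=w['color'][130:330,200:520];o[340:600,380:796]=cv2.resize(c,(416,260));cv2.imwrite('pics/d.png',o)
```

```text
[531.09542585 124.93169829 136.39929508] 9.119616259467977
```

View pics/d.png

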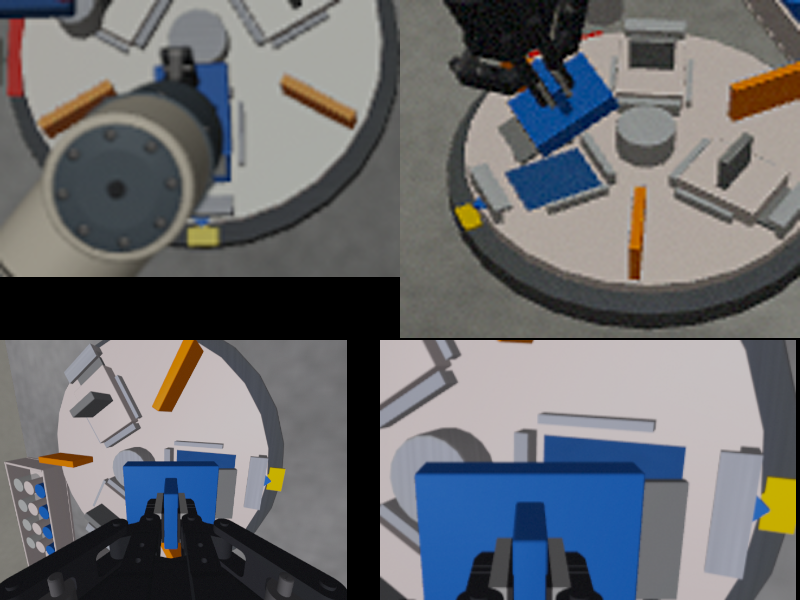

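The wrist view shows:
- Tab outer corner at about (437,239).
- Lip inner edge from (461,216) to (451,311).
- Bay floor corner at about (327,213).
- Pointer in line with the yellow mark.

Now a relative fit in this one view.

Run:
```python
from h import *
w=grab('wrist');st=arm.get_state();p=np.array(st['tcp_pos']);q=R.from_quat(st['eef_rot'])
B=R.from_euler('Z',BY,degrees=True)
u=lambda a,b:(200+(a-380)*.769,130+(b-340)*.769)
for n,a,z,e in(('lipA',(720,452),58,(-53,-30)),('lipB',(706,575),58,(-53,30)),('floor in',(545,436),40,None),('floor out',(686,448),40,None),('pointer',(768,508),40,None),('yellow',(780,505),40,None)):
    W=plane(w,*u(*a),z);print(n,W.round(1),'bay',B.inv().apply(W-BAY).round(1),e)
cx=-q.as_matrix()[:,1];cz=-q.as_matrix()[:,2];cy=np.cross(cz,cx);foot=p-TZ*cz
for n,l,a in(('tabtip-y',(-60,-25,5),(688,482)),('body out -y top',(-40,-32,18),(642,474)),('body in -y top',(40,-32,18),(416,474)),('fin -y top in',(5,-22,52),(511,541))):
    P=foot+l[0]*cx+l[1]*cy+l[2]*cz
    print(n,'pred',np.round(proj(w,P),1),'meas',np.round(u(*a),1),'bay',B.inv().apply(P-BAY).round(1))
```

```text
lipA [473.3  93.8  58. ] bay [-53.2 -30.2  18. ] (-53, -30)
lipB [469.6 154.8  58. ] bay [-54.  31.  18.] (-53, 30)
floor in [562.9 100.3  40. ] bay [ 36.6 -28.    0. ] None
floor out [488.2  97.4  40. ] bay [-38.1 -27.2   0. ] None
pointer [446.8 121.7  40. ] bay [-78.3  -0.9   0. ] None
yellow [442.1 119.3  40. ] bay [-83.1  -3.1   0. ] None
tabtip-y pred [440.6 234.4] meas [436.9 239.2] bay [-43.4 -28.1  57.2]
body out -y top pred [408.  227.2] meas [401.5 233. ] bay [-29.6 -35.1  76.7]
body in -y top pred [230.2 227. ] meas [227.7 233. ] bay [ 44.8 -34.9 106.2]
fin -y top in pred [306.3 277.1] meas [300.7 284.6] bay [ -0.3 -24.9 124.9]
```

```bash
sed -i 's/TZ=23.5/TZ=25/' h.py; python3 -c "
from h import *
p,q=tgt(-45,5,22,-2.5);print(p);pl(p,q,6)"
```

```text
[526.38647959 124.06482194  90.65599197]
dr [[0.001, -0.0, 0.0], [0.001, -0.0, 0.001], [0.001, -0.0, 0.0], [0.001, -0.0, 0.001], [0.001, -0.0, -0.0], [0.0, -0.0, 0.0]] 
travel [[-0.01, 0.35, 0.68], [-0.01, 0.35, 0.69], [-0.01, 0.35, 0.68], [-0.0, 0.35, 0.68], [-0.01, 0.35, 0.69], [-0.01, 0.35, 0.68]] 
end [526.4 124.1  90.7] [ 0.711 -0.677  0.132 -0.138]
```

>>> {"fn": "send_rows", "kwargs": {"dr": [[0.001,0,0],[0.001,0,0],[0.001,0,0],[0.001,0,0],[0,0,0],[0,0,0],[0,0,0]], "travel": [[0,0.35,0.68],[-0.01,0.35,0.68],[-0.01,0.35,0.68],[0,0.35,0.68],[-0.01,0.35,0.68],[-0.01,0.35,0.68],[0,0,0]], "hand": [1,1,1,1,1,1,1]}}

```text
time_s: 12.12
tcp_pos: [527.1, 123.2, 92.3]
eef_rot: [0.711, -0.677, 0.132, -0.138]
force: [-0.7, -0.1, -1.1]
grip_width: 9.2
gripper_force: 59.0
```

Run:
```python
from h import *
t=grab('top');s=grab('side');w=grab('wrist');st=arm.get_state();print(st['tcp_pos'],st['grip_width'],st['force'])
b=cv2.resize(s['color'][150:220,275:365],(386,300),interpolation=2)
o=np.zeros((600,800,3),np.uint8);o[:300,:386]=b;o[:300,400:]=cv2.resize(w['color'],(400,300));
c=w['color'][180:330,320:520];o[300:600,:400]=cv2.resize(c,(400,300));
cv2.imwrite('pics/e.png',o)
p,q=tgt(-60.5,3,22,-2.5);print(p);pl(p,q,4)
```

```text
[527.88979168 123.80818664  93.48479666] 9.035777525321944 [ 1.47320524 -0.56900947 -2.39493664]
[510.90498446 123.30765051  88.65599197]
dr [[-0.001, 0.0, 0.0], [-0.001, 0.0, 0.0], [-0.0, 0.001, 0.001], [-0.001, -0.0, -0.0]] 
travel [[-0.01, 0.44, -0.05], [-0.01, 0.44, -0.05], [-0.01, 0.44, -0.04], [-0.0, 0.44, -0.05]] 
end [510.9 123.3  88.6] [ 0.711 -0.677  0.132 -0.138]
```

View pics/e.png

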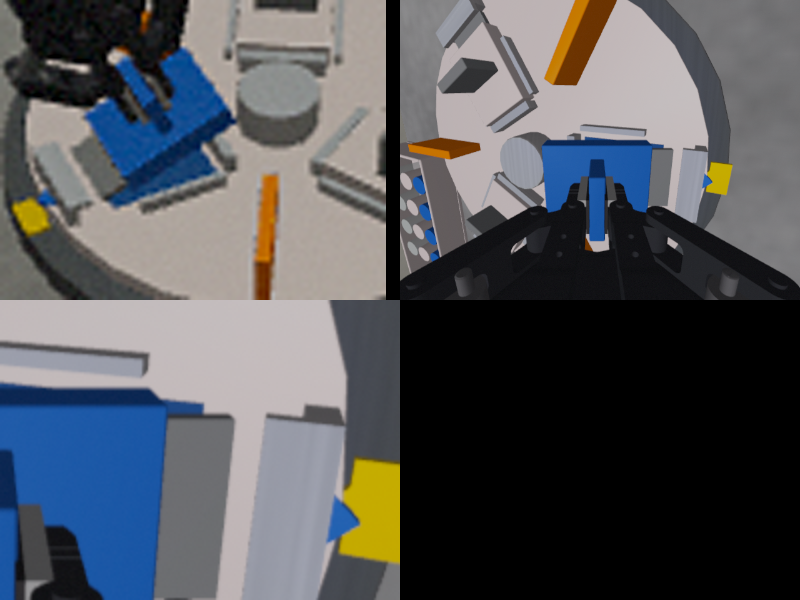

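Run:
```python
from h import *
w=grab('wrist');B=R.from_euler('Z',BY,degrees=True);st=arm.get_state();print(st['tcp_pos'],st['force'])
for n,a,z in(('lip corner',(453,237.5),58),('tab corner z',(436.5,238.5),49),('tab corner z',(436.5,238.5),54),('body corner',(403,232.5),73)):
    print(n,z,B.inv().apply(plane(w,*a,z)-BAY).round(1))
p,q=tgt(-60.5,3,22,-2.5);print(p);pl(p,q,5)
```

```text
[527.93812451 123.85949716  93.58856295] [-0.56778848  0.01782108 -1.84967823]
lip corner 58 [-52.1 -29.1  18. ]
tab corner z 49 [-44.5 -25.3   9. ]
tab corner z 54 [-44.7 -26.7  14. ]
body corner 73 [-30.6 -33.1  33. ]
[510.90498446 123.30765051  88.65599197]
dr [[-0.001, 0.0, 0.0], [-0.0, 0.0, 0.0], [-0.001, 0.001, 0.0], [-0.001, -0.0, 0.001], [-0.0, -0.0, -0.0]] 
travel [[-0.01, 0.35, -0.04], [-0.0, 0.36, -0.03], [-0.01, 0.35, -0.04], [-0.0, 0.35, -0.04], [-0.01, 0.35, -0.03]] 
end [511.  123.3  88.6] [ 0.711 -0.677  0.132 -0.138]
```

>>> {"fn": "send_rows", "kwargs": {"dr": [[0,0,0],[0,0,0],[0,0,0],[0,0,0]], "travel": [[-0.1,0.06,0.16],[0,0.06,0.16],[0,0.06,0.16],[0,0,0]], "hand": [1,1,1,1]}}

```text
time_s: 12.82
tcp_pos: [527.6, 124.5, 87.8]
eef_rot: [0.711, -0.676, 0.132, -0.139]
force: [0.2, -0.7, -2.6]
grip_width: 9.4
gripper_force: 59.0
```

Run:
```python
from h import *
st=arm.get_state();print(st['tcp_pos'],st['force'])
p,q=tgt(-60.5,2.5,22,-1.5);print(p);pl(p,q,6)
```

```text
[527.55043093 124.49176877  87.76889723] [ 0.24723709 -0.74578959 -2.63096251]
[510.85613469 124.30645665  88.15599197]
dr [[-0.0, 0.0, 0.0], [-0.001, 0.0, 0.0], [-0.0, 0.0, 0.0], [-0.0, 0.0, 0.001], [-0.001, 0.0, -0.0], [-0.0, 0.0, -0.0]] 
travel [[-0.01, 0.26, -0.11], [-0.01, 0.25, -0.11], [-0.01, 0.26, -0.11], [-0.01, 0.25, -0.11], [-0.01, 0.26, -0.11], [-0.01, 0.25, -0.11]] 
end [510.9 124.3  88.1] [ 0.711 -0.677  0.132 -0.138]
```

>>> {"fn": "send_rows", "kwargs": {"dr": [[0,0,0],[0,0,0],[0,0,0],[0,0,0],[0,0,0],[0,0,0]], "travel": [[-0.01,0.26,-0.11],[-0.01,0.26,-0.11],[-0.01,0.26,-0.11],[-0.01,0.26,-0.11],[-0.01,0.25,-0.1],[0,0,0]], "hand": [1,1,1,1,1,1]}}

```text
time_s: 13.58
tcp_pos: [513.5, 124.4, 88.1]
eef_rot: [0.711, -0.676, 0.132, -0.139]
force: [0.2, 0.1, -2.8]
grip_width: 9.6
gripper_force: 58.9
```

>>> {"fn": "send_rows", "kwargs": {"dr": [[0,0,0],[0,0,0],[0,0,0]], "travel": [[0,0.14,-0.06],[0,0.14,-0.06],[0,0,0]], "hand": [1,1,1]}}

```text
time_s: 13.95
tcp_pos: [512.0, 125.1, 88.8]
eef_rot: [0.711, -0.676, 0.133, -0.14]
force: [11.6, -1.6, -11.9]
grip_width: 9.4
gripper_force: 58.6
```

>>> {"fn": "send_rows", "kwargs": {"dr": [[0,0,0],[0,0,0],[0,0,0],[0,0,0]], "travel": [[0,-0.15,0.06],[0,0.05,0.13],[0,0.05,0.13],[0,0,0]], "hand": [1,1,1,1]}}

```text
time_s: 14.45
tcp_pos: [512.3, 124.4, 85.5]
eef_rot: [0.711, -0.676, 0.132, -0.139]
force: [0.9, 0.3, -2.5]
grip_width: 9.2
gripper_force: 60.3
```

>>> {"fn": "send_rows", "kwargs": {"dr": [[0,0,0],[0,0,0],[0,0,0]], "travel": [[0,0.1,-0.04],[0,0.1,-0.04],[0,0,0]], "hand": [1,1,1]}}

```text
time_s: 14.82
tcp_pos: [511.3, 124.9, 86.3]
eef_rot: [0.711, -0.676, 0.133, -0.14]
force: [8.8, -1.5, -7.1]
grip_width: 8.7
gripper_force: 59.3
```

>>> {"fn": "send_rows", "kwargs": {"dr": [[0,0,0],[0,0,0],[0,0,0],[0,0,0]], "travel": [[0,-0.16,0.06],[0,-0.16,0.06],[0,0.03,0.08],[0,0,0]], "hand": [1,1,1,1]}}

```text
time_s: 15.32
tcp_pos: [513.3, 124.3, 84.4]
eef_rot: [0.711, -0.677, 0.132, -0.139]
force: [-0.3, -0.3, -2.6]
grip_width: 9.3
gripper_force: 60.4
```

>>> {"fn": "send_rows", "kwargs": {"dr": [[0,0,0],[0,0,0],[0,0,0]], "travel": [[0,0.05,0.13],[0,0.03,0.07],[0,0,0]], "hand": [1,1,1]}}

```text
time_s: 15.7
tcp_pos: [513.6, 124.4, 82.6]
eef_rot: [0.711, -0.676, 0.132, -0.139]
force: [-0.5, -0.2, -1.3]
grip_width: 8.8
gripper_force: 60.6
```

>>> {"fn": "send_rows", "kwargs": {"dr": [[0,0,0],[0,0,0]], "travel": [[0,0.04,0.09],[0,0,0]], "hand": [1,1]}}

```text
time_s: 15.95
tcp_pos: [513.9, 124.5, 82.2]
eef_rot: [0.711, -0.676, 0.133, -0.14]
force: [-3.0, -0.3, 4.4]
grip_width: 9.3
gripper_force: 61.5
```

```bash
sed -i 's/TZ=25/TZ=21.4/' h.py
python3 - <<'E'
from h import *
st=arm.get_state();p=np.array(st['tcp_pos']);q=R.from_quat(st['eef_rot']);print(p,tgt(-59.1,0,22,-1.45)[0])
steps(p,q,[tgt(-59.1,0.7,t,-1.45) for t in (20.5,18.5,16.5,14.5,12.5,10.5,8.5,6.5,4.5,3)])
E
```

```text
[513.94481209 124.5076762   82.23135324] [513.59899451 124.49066464  82.31813009]
dr [[-0.03, 0.001, 0.001], [-0.035, -0.0, -0.0], [-0.035, -0.0, -0.0], [-0.035, -0.0, -0.0], [-0.035, -0.0, -0.0], [-0.034, -0.0, -0.0], [-0.035, -0.0, -0.0], [-0.035, -0.0, -0.0], [-0.035, -0.0, -0.0], [-0.026, -0.0, -0.0]] 
travel [[0.0, -0.05, 0.07], [0.0, -0.07, 0.21], [-0.0, -0.07, 0.21], [-0.0, -0.07, 0.21], [-0.0, -0.08, 0.21], [-0.0, -0.07, 0.22], [-0.0, -0.07, 0.21], [-0.0, -0.07, 0.21], [-0.0, -0.07, 0.21], [-0.0, -0.05, 0.16]] 
end [524.7 125.   65.2] [ 0.724 -0.689  0.018 -0.019]
```

>>> {"fn": "send_rows", "kwargs": {"dr": [[-0.03,0,0],[-0.035,0,0],[-0.035,0,0],[-0.035,0,0],[-0.035,0,0],[0,0,0]], "travel": [[0,-0.05,0.07],[0,-0.07,0.21],[0,-0.07,0.21],[0,-0.07,0.21],[0,-0.08,0.21],[0,0,0]], "hand": [1,1,1,1,1,1]}}

```text
time_s: 16.7
tcp_pos: [520.6, 125.1, 74.0]
eef_rot: [0.72, -0.685, 0.075, -0.079]
force: [-0.2, 0.3, -0.3]
grip_width: 8.8
gripper_force: 60.6
```

>>> {"fn": "send_rows", "kwargs": {"dr": [[-0.034,0,0],[-0.035,0,0],[-0.035,0,0],[0,0,0]], "travel": [[0,-0.07,0.22],[0,-0.07,0.21],[0,-0.07,0.21],[0,0,0]], "hand": [1,1,1,1]}}

```text
time_s: 17.2
tcp_pos: [523.4, 124.9, 68.2]
eef_rot: [0.723, -0.688, 0.039, -0.041]
force: [0.8, 0.3, 0.7]
grip_width: 8.9
gripper_force: 60.9
```

>>> {"fn": "send_rows", "kwargs": {"dr": [[-0.035,0,0],[-0.026,0,0],[0,0,0]], "travel": [[0,-0.07,0.21],[0,-0.05,0.16],[0,0,0]], "hand": [1,1,1]}}

```text
time_s: 17.58
tcp_pos: [524.5, 124.9, 64.5]
eef_rot: [0.724, -0.689, 0.018, -0.019]
force: [-0.5, -0.4, 0.9]
grip_width: 9.3
gripper_force: 61.0
```

Run:
```python
from h import *
st=arm.get_state();p=np.array(st['tcp_pos']);q=R.from_quat(st['eef_rot']);print(p,st['force'],st['torque'])
m=-q.as_matrix();print('tilt',np.degrees(np.arcsin(m[2,1])),'side',np.degrees(np.arcsin(m[2,0])))
steps(p,q,[tgt(-59.1,0.3,t,-1.45) for t in (1.5,0)])
```

```text
[524.53419203 124.87374282  64.49706405] [-0.48178868 -0.42379097  0.91989249] [-0.0692317   0.48586062  0.03922918]
tilt 2.9735804235667413 side -0.0017914505577115154
dr [[-0.026, -0.0, 0.0], [-0.026, -0.0, 0.0]] 
travel [[-0.02, -0.08, 0.13], [0.0, -0.05, 0.16]] 
end [525.9 125.1  61.7] [ 0.724 -0.689 -0.     0.   ]
```

>>> {"fn": "send_rows", "kwargs": {"dr": [[-0.026,0,0],[-0.026,0,0],[0,0,0]], "travel": [[0,-0.06,0.13],[0,-0.05,0.16],[0,0,0]], "hand": [1,1,1]}}

```text
time_s: 17.95
tcp_pos: [525.8, 125.0, 61.6]
eef_rot: [0.724, -0.689, -0.001, 0.001]
force: [-3.0, 0.2, 2.6]
grip_width: 9.0
gripper_force: 61.2
```

>>> {"fn": "send_rows", "kwargs": {"dr": [[0,0,0],[0,0,0],[0,0,0],[0,0,0],[0,0,0],[0,0,0],[0,0,0],[0,0,0],[0,0,0]], "travel": [[0,0,0],[0,0,0],[0,0,0],[0,0,0],[0,0,-0.5],[0,0,-2],[0,0,-3],[0,0,-3],[0,0,0]], "hand": [0.9,0.7,0.6,0.6,0.6,0.6,0.6,0.6,0.6], "squeeze": 20}}

```text
time_s: 19.08
tcp_pos: [527.3, 125.6, 149.7]
eef_rot: [0.725, -0.689, 0.001, -0.003]
force: [0.7, 0.4, -1.0]
grip_width: 34.3
gripper_force: 0.0
```

Run:
```python
from h import *
st=arm.get_state();print(st['tcp_pos'],st['grip_width'],st['force'])
s=grab('side');w=grab('wrist')
o=np.zeros((600,800,3),np.uint8);o[:300,:400]=cv2.resize(s['color'][145:220,270:370],(400,300),interpolation=2);o[:300,400:]=cv2.resize(w['color'],(400,300))
o[300:]=cv2.resize(w['color'][130:280,180:580],(800,300));cv2.imwrite('pics/f.png',o)
```

```text
[527.30408432 125.62582938 149.71304923] 34.311773217819855 [ 0.67229165  0.42546983 -1.01275742]
```

View pics/f.png

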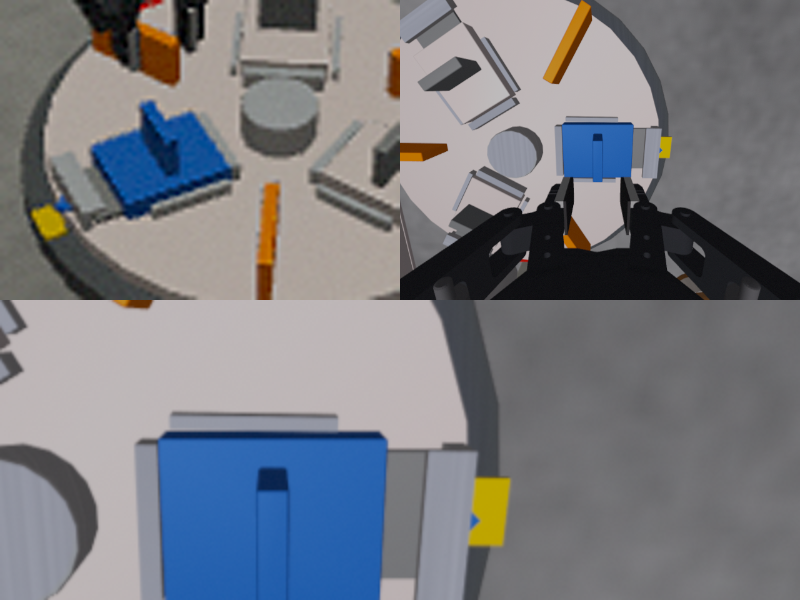

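The cassette lies flat between the guides against the backstop, with its tab under the lip and the pointer on yellow. Next is the clockwise push, from the spoke's other side.

Run:
```python
from h import *
a=np.radians(254)
pl([619.5+140*np.cos(a),130.5+140*np.sin(a),150],down(a),11)
```

```text
dr [[-0.0, 0.0, -0.113], [-0.0, 0.0, -0.113], [-0.0, 0.0, -0.113], [-0.0, 0.0, -0.113], [-0.0, 0.0, -0.112], [-0.0, 0.0, -0.113], [-0.0, 0.0, -0.113], [-0.001, 0.0, -0.113], [0.0, 0.001, -0.113], [0.0, -0.0, -0.113], [0.0, -0.0, -0.113]] 
travel [[1.2, -0.44, -0.03], [1.24, -0.31, -0.03], [1.27, -0.17, -0.03], [1.27, -0.02, -0.03], [1.28, 0.13, -0.03], [1.25, 0.26, -0.03], [1.21, 0.4, -0.04], [1.16, 0.54, -0.03], [1.09, 0.67, -0.03], [1.01, 0.78, -0.03], [0.91, 0.89, -0.02]] 
end [580.9  -4.  150. ] [ 0.99  -0.139  0.     0.   ]
```

>>> {"fn": "send_rows", "kwargs": {"dr": [[0,0,-0.113],[0,0,-0.113],[0,0,-0.113],[0,0,-0.113],[0,0,-0.112],[0,0,-0.113],[0,0,-0.113],[0,0,-0.113],[0,0,-0.113],[0,0,-0.113],[0,0,-0.113],[0,0,0]], "travel": [[1.2,-0.44,0],[1.24,-0.31,0],[1.27,-0.17,0],[1.27,-0.02,0],[1.28,0.13,0],[1.25,0.26,0],[1.21,0.4,0],[1.16,0.54,0],[1.1,0.67,0],[1,0.78,0],[0.9,0.9,0],[0,0,0]], "hand": [1,1,1,1,1,1,1,1,1,1,1,1]}}

```text
time_s: 20.68
tcp_pos: [580.4, -4.8, 145.4]
eef_rot: [0.99, -0.14, -0.001, 0.0]
force: [-0.6, -0.6, -0.1]
grip_width: -0.2
gripper_force: 0.0
```

>>> {"fn": "send_rows", "kwargs": {"dr": [[0,0,0],[0,0,0],[0,0,0],[0,0,0],[0,0,0]], "travel": [[0,0,2.4],[0,0,2.4],[0,0,2.4],[0,0,2.3],[0,0,0]], "hand": [1,1,1,1,1]}}

```text
time_s: 21.3
tcp_pos: [578.8, -4.0, 49.4]
eef_rot: [0.99, -0.14, -0.003, 0.001]
force: [0.3, -0.5, 0.8]
grip_width: -0.1
gripper_force: 0.0
```

Run:
```python
from h import *
st=arm.get_state();p=np.array(st['tcp_pos']);print(p,st['force'],np.degrees(np.arctan2(p[1]-130.5,p[0]-619.5))%360)
arc(254,213,11);
```

```text
[578.84003878  -4.01522016  49.39007168] [ 0.30939738 -0.48391123  0.78454505] 253.18149023292528
dr [[0.002, 0.005, 0.063], [0.0, 0.0, 0.065], [0.0, 0.0, 0.065], [0.0, 0.0, 0.065], [0.0, 0.0, 0.066], [0.0, 0.0, 0.065], [0.0, 0.0, 0.065], [0.0, 0.0, 0.065], [0.0, 0.0, 0.065], [0.0, -0.0, 0.065], [0.0, -0.0, 0.065]] 
travel [[-0.71, -0.08, -0.46], [-0.91, -0.03, 0.0], [-0.91, -0.03, 0.0], [-0.91, -0.03, 0.0], [-0.91, -0.03, 0.0], [-0.91, -0.03, 0.0], [-0.91, -0.03, 0.0], [-0.91, -0.03, 0.0], [-0.91, -0.02, 0.0], [-0.91, -0.03, 0.0], [-0.91, -0.03, 0.0]] 
end [502.1  54.2  54. ] [ 0.879 -0.477 -0.     0.   ]
```

>>> {"fn": "send_rows", "kwargs": {"dr": [[0,0,0.063],[0,0,0.065],[0,0,0.065],[0,0,0.065],[0,0,0.066],[0,0,0.065],[0,0,0.065],[0,0,0.065],[0,0,0.065],[0,0,0.065],[0,0,0.065]], "travel": [[-0.71,-0.08,-0.4],[-0.91,-0.03,0],[-0.91,-0.03,0],[-0.91,-0.03,0],[-0.91,-0.03,0],[-0.91,-0.03,0],[-0.91,-0.03,0],[-0.91,-0.03,0],[-0.91,-0.03,0],[-0.91,-0.03,0],[-0.91,-0.03,0]], "hand": [1,1,1,1,1,1,1,1,1,1,1]}}

```text
time_s: 22.68
tcp_pos: [504.3, 54.0, 56.9]
eef_rot: [0.878, -0.478, 0.001, -0.0]
force: [0.5, -2.6, 0.9]
grip_width: 0.1
gripper_force: 0.9
```

Run:
```python
from h import *
st=arm.get_state();p=np.array(st['tcp_pos']);a=np.degrees(np.arctan2(p[1]-130.5,p[0]-619.5))%360;print(p,st['force'],a)
arc(a,173,11);disc()
```

```text
[504.28172546  54.04757794  56.93944919] [ 0.45222986 -2.63948052  0.85983658] 213.5660337098806
dr [[-0.001, -0.001, 0.053], [0.0, 0.0, 0.064], [0.0, 0.0, 0.065], [0.0, 0.0, 0.064], [0.0, 0.0, 0.065], [0.0, 0.0, 0.064], [0.0, 0.0, 0.064], [0.0, 0.0, 0.065], [0.0, 0.0, 0.064], [0.0, 0.0, 0.064], [0.0, 0.0, 0.065]] 
travel [[-0.9, 0.15, 0.29], [-0.9, -0.03, 0.0], [-0.9, -0.02, 0.0], [-0.9, -0.03, 0.0], [-0.9, -0.03, 0.0], [-0.9, -0.03, 0.0], [-0.9, -0.03, 0.0], [-0.9, -0.03, 0.0], [-0.9, -0.03, 0.0], [-0.9, -0.03, 0.0], [-0.9, -0.03, 0.0]] 
end [480.6 147.5  54. ] [ 0.663 -0.749 -0.     0.   ]
top blue (238, 232) [508. 176.  40.] r 121.0 ang 157.8
top yellow (255, 256) [437. 123.  40.] r 182.0 ang 182.4
top orange (276, 238) [481.  62.  80.] r 155.0 ang 206.3
top orange (202, 188) [626. 278.  80.] r 147.0 ang 87.7
top orange (280, 155) [727.  59.  80.] r 129.0 ang 326.3
top red (194, 193) [621. 307.  40.] r 176.0 ang 89.6
top red (208, 172) [685. 270.  40.] r 154.0 ang 64.7
side blue (295, 174) [511. 196.  40.] r 127.0 ang 149.0
side yellow (282, 200) [439. 112.  40.] r 182.0 ang 185.7
side orange (303, 203) [476.  43.  80.] r 168.0 ang 211.2
side orange (384, 178) [716.  40.  80.] r 132.0 ang 316.8
side orange (329, 152) [621. 201.  80.] r 71.0 ang 88.8
```

>>> {"fn": "send_rows", "kwargs": {"dr": [[0,0,0.053],[0,0,0.064],[0,0,0.065],[0,0,0.064],[0,0,0.065],[0,0,0.064],[0,0,0.064],[0,0,0.065],[0,0,0.064],[0,0,0.064],[0,0,0.065],[0,0,0]], "travel": [[-0.9,0.15,0.2],[-0.9,-0.03,0],[-0.9,-0.03,0],[-0.9,-0.03,0],[-0.9,-0.03,0],[-0.9,-0.03,0],[-0.9,-0.03,0],[-0.9,-0.03,0],[-0.9,-0.03,0],[-0.9,-0.03,0],[-0.9,-0.03,0],[0,0,0]], "hand": [1,1,1,1,1,1,1,1,1,1,1,1]}}

```text
time_s: 24.28
tcp_pos: [480.6, 148.0, 54.2]
eef_rot: [-0.664, 0.747, 0.0, 0.001]
force: [0.1, -0.4, -0.4]
grip_width: 0.1
gripper_force: 0.0
```

Run:
```python
from h import *
st=arm.get_state();p=np.array(st['tcp_pos']);a=np.degrees(np.arctan2(p[1]-130.5,p[0]-619.5))%360;print(p,st['force'],a)
arc(a,161.5,4);disc()
```

```text
[480.62263723 147.9847208   54.24233966] [ 0.08863999 -0.36817528 -0.36757235] 172.8241917095428
dr [[-0.0, 0.001, 0.057], [-0.0, 0.0, 0.05], [-0.0, 0.0, 0.049], [-0.0, 0.0, 0.049]] 
travel [[-0.69, -0.02, 0.02], [-0.69, -0.02, 0.0], [-0.69, -0.01, 0.01], [-0.7, -0.02, -0.0]] 
end [486.7 175.   54. ] [-0.584  0.811 -0.     0.   ]
top yellow (255, 256) [437. 123.  40.] r 182.0 ang 182.3
top orange (297, 180) [650.   8.  80.] r 126.0 ang 283.9
top orange (223, 160) [708. 222.  80.] r 127.0 ang 45.9
top red (195, 191) [628. 307.  40.] r 176.0 ang 87.4
top red (208, 172) [685. 270.  40.] r 154.0 ang 64.7
side blue (321, 157) [607. 233.  40.] r 104.0 ang 96.8
side yellow (282, 200) [439. 112.  40.] r 182.0 ang 185.7
side orange (369, 198) [645. -10.  80.] r 143.0 ang 280.4
side orange (284, 181) [459. 140.  80.] r 160.0 ang 176.5
side orange (303, 177) [512. 134.  80.] r 108.0 ang 177.9
side orange (355, 145) [702. 201.  80.] r 108.0 ang 40.3
```

>>> {"fn": "send_rows", "kwargs": {"dr": [[0,0,0.055],[0,0,0.05],[0,0,0.05],[0,0,0.05],[0,0,0]], "travel": [[-0.7,-0.02,0],[-0.7,-0.02,0],[-0.7,-0.02,0],[-0.7,-0.02,0],[0,0,0]], "hand": [1,1,1,1,1]}}

```text
time_s: 25.0
tcp_pos: [486.5, 174.7, 53.7]
eef_rot: [-0.584, 0.812, 0.0, 0.0]
force: [-0.2, -0.5, 0.3]
grip_width: 0.0
gripper_force: 0.0
```

Run:
```python
from h import *
st=arm.get_state();p=np.array(st['tcp_pos']);a=np.degrees(np.arctan2(p[1]-130.5,p[0]-619.5))%360;print(p,st['force'],a)
disc()
w=grab('wrist','g_w.png')
```

```text
[486.51742974 174.66897839  53.71885646] [-0.17787072 -0.49405551  0.28962602] 161.62655162052732
top blue (233, 189) [636. 196.  40.] r 68.0 ang 75.7
top yellow (255, 256) [437. 123.  40.] r 182.0 ang 182.3
top orange (298, 188) [627.   4.  80.] r 127.0 ang 273.3
top orange (229, 156) [722. 203.  80.] r 126.0 ang 35.4
top red (208, 170) [692. 271.  40.] r 158.0 ang 62.5
side blue (324, 155) [620. 239.  40.] r 108.0 ang 89.9
side yellow (282, 200) [439. 112.  40.] r 182.0 ang 185.7
side orange (363, 201) [623. -15.  80.] r 145.0 ang 271.4
side orange (283, 173) [468. 173.  80.] r 158.0 ang 164.5
side orange (302, 172) [517. 154.  80.] r 106.0 ang 167.1
side orange (362, 147) [717. 183.  80.] r 111.0 ang 28.4
```

>>> {"fn": "send_rows", "kwargs": {"dr": [[0,0,0.016],[0,0,0],[0,0,0],[0,0,0],[0,0,0],[0,0,0],[0,0,0]], "travel": [[-0.23,0,0],[0,0,0],[1,0,0],[1,0.5,0],[0,0,-4],[0,0,-5],[0,0,0]], "hand": [1,1,1,1,1,1,1]}}

```text
time_s: 26.02
tcp_pos: [477.7, 160.4, 147.9]
eef_rot: [-0.577, 0.816, -0.0, 0.004]
force: [0.4, -0.5, -0.7]
grip_width: 0.1
gripper_force: 0.0
```

Run:
```python
from h import *
st=arm.get_state();print(st['tcp_pos'],st['force'],st['time_s'])
disc()
s=grab('side','h_side.png')
t=grab('top','h_top.png')
pl([380,60,200],down(np.radians(175)),6)
```

```text
[477.7177528  160.36016543 147.90316311] [ 0.44850421 -0.48528913 -0.65098057] 26.025
top yellow (255, 256) [437. 123.  40.] r 182.0 ang 182.3
top orange (298, 188) [626.   4.  80.] r 127.0 ang 272.9
top orange (230, 156) [722. 202.  80.] r 125.0 ang 35.0
side blue (324, 155) [619. 239.  40.] r 109.0 ang 90.1
side yellow (282, 200) [439. 112.  40.] r 182.0 ang 185.7
side orange (362, 202) [622. -15.  80.] r 146.0 ang 271.1
side orange (294, 171) [499. 166.  80.] r 126.0 ang 163.6
side orange (362, 147) [716. 181.  80.] r 109.0 ang 27.5
dr [[0.0, -0.0, -0.042], [0.001, -0.0, -0.042], [0.0, -0.0, -0.043], [0.0, -0.001, -0.042], [0.001, 0.0, -0.042], [0.0, 0.0, -0.042]] 
travel [[2.09, 0.94, -0.95], [2.04, 1.03, -0.95], [2.0, 1.11, -0.96], [1.95, 1.19, -0.95], [1.89, 1.28, -0.95], [1.85, 1.35, -0.96]] 
end [380.  60. 200.] [-0.675  0.737  0.    -0.   ]
```

>>> {"fn": "send_rows", "kwargs": {"dr": [[0,0,-0.042],[0,0,-0.042],[0,0,-0.042],[0,0,-0.042],[0,0,-0.042],[0,0,-0.042],[0,0,0]], "travel": [[2.1,0.94,-0.95],[2,1.03,-0.95],[2,1.11,-0.95],[1.95,1.2,-0.95],[1.9,1.28,-0.95],[1.85,1.35,-0.95],[0,0,0]], "hand": [1,1,1,1,1,1,1]}}

```text
time_s: 27.1
tcp_pos: [380.0, 59.9, 200.5]
eef_rot: [-0.675, 0.738, 0.0, -0.0]
force: [-0.5, -0.2, -0.7]
grip_width: 0.4
gripper_force: 0.0
```

Run:
```python
from h import *
st=arm.get_state();print(st['tcp_pos'],st['force'],st['joint_velocities'])
disc('k')
t=grab('top')
o=np.zeros((500,800,3),np.uint8);T=cv2.imread('pics/k_top.png');S=cv2.imread('pics/k_side.png')
o[:,:400]=cv2.resize(T[140:260,185:281],(400,500),interpolation=2);o[:400,400:]=cv2.resize(S[100:220,270:390],(400,400),interpolation=2);cv2.imwrite('pics/k.png',o)
```

```text
[380.04580697  59.93680408 200.50205523] [-0.48885505 -0.1606079  -0.65725442] [ 0.00957315  0.0385362   0.01159196 -0.00436737  0.01814542 -0.02593615]
top blue (222, 197) [611. 225.  40.] r 95.0 ang 95.4
top orange (298, 188) [626.   4.  80.] r 127.0 ang 272.9
top orange (230, 156) [722. 202.  80.] r 125.0 ang 35.0
top red (194, 199) [605. 306.  40.] r 176.0 ang 94.7
top red (208, 172) [685. 270.  40.] r 154.0 ang 64.7
side blue (324, 155) [619. 239.  40.] r 109.0 ang 90.1
side yellow (282, 200) [439. 112.  40.] r 182.0 ang 185.7
side orange (362, 202) [622. -16.  80.] r 146.0 ang 270.9
side orange (294, 171) [499. 166.  80.] r 126.0 ang 163.7
side orange (362, 147) [717. 181.  80.] r 110.0 ang 27.6
```

```bash
python3 -c "
from rig import arm
print(arm.hand_in())"
```

```text
the job is handed in; nothing more can be done
None
```

I seated the blue cassette flat in its bay with its tab under the lip and let go. I then turned the carousel clockwise until the bay pointed at the red mark, within about 1° by the camera. I handed the job in at about 27 s, with the arm clear and no contact seen with the sampling head or the other items. No verdict came back.

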